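Mark a cheese on the lever press

ROBOT

A 6-joint arm with a two-finger parallel gripper is mounted at the origin on the work surface. World frame = base frame: x ahead of the robot, y to its left, z up, the work surface at z = 0. Lengths are in m, angles in degrees, forces in N, time in s.
With the tool pointing down it reaches from about 0.25 to 0.725 m from the base axis. Payload 9.7 kg.
Tool frame: the origin (TCP) lies at the very end of the fingers, on their centre line; the grasp point (between the pads) lies grasp_offset behind it (grasp_offset is the distance from the TCP to the grasp point, in m); z points along the fingers, y is the line along which they close (so a half turn about z gives the same grasp; the last joint's range is limited). The gripper opens to 85 mm and grips with 20 to 120 N. Pads are 22 mm wide; open, the fingers measure 114 mm over their backs; the gripper's body (76 mm by 85 mm) begins 54 mm behind the grasp point. The pads swing forward as they close: fully open they stand 13 mm farther back than shut.
Start: joints at [65.833, 4.979, 10.078, 95.1, 0, 90], TCP at [0.225, 0.502, 0.231] pointing down, gripper open.
Joint ranges: [-179.16, 179.16], [-48.56, 103.87], [-65.8, 70.77], [-126.05, 130.52], [-82.76, 87.17], [-180, 180]. Speed limits (degrees/s): [127.2, 127.2, 147.25, 180, 180, 180].

INTERFACE

Orientations are given as [roll, pitch, yaw] about the fixed x, y, z axes, in that order (R = Rz(yaw) Ry(pitch) Rx(roll)).
In Python, from workcell import get_obs, camera, calibration, job_done, recognise, cut_out, mark_of, grasp_offset gives the robot as it stands.
- The arm moves only by the tool servo_tool, never from a script. Its argument "moves" is a list of rows, each a list of 3 entries, a list of its own where there are three numbers: the turn, a rotation vector about the tool's x, y, z in degrees, then the shift along the tool's x, y, z in m, then the opening in per cent of the stroke, from 0 (shut) to 100 (fully open). In form: [[[ax, ay, az], [x, y, z], claw], ...]. A call has 1 to 12 rows; each row shifts and turns the commanded pose from where the row before left it, along the tool's axes as they then stand; what a row does not reach is not made up. A row lasts 1/10 s, in which the tool goes at most 50 mm and 8.59 degrees, less where a joint would pass 70% of its speed; a pose out of reach is approached as far as the arm can. A call is refused whole if a number of a shift passes 0.05 or a number of a turn 8.59, either way. A call with a gripper value outside its range is refused whole. The fingers move at their own pace and stop on an object; "force" is the grip in N (left out, the last holds). Time passes only in rows, so rows that do not move let the fingers close. It gives the time, the measured TCP pose, the force, the opening and the grip force at its end, in the units of the state.
- get_obs(): the state, without advancing time (a new reading comes with each control period).
- camera(name): name is "scene" or "top" or "wrist"; returns (picture, depth): 400x640x3 uint8, red, green, blue; 400x640 float32, m along the optical axis (not along the pixel's ray), 0 where there is no reading.
- calibration(name): a dict with "camera_matrix" (3x3 intrinsics, pixels), "dist" ([k1, k2, p1, p2, k3] as OpenCV has them; the pictures are not rectified), "R" (3x3) and "t" (3): a world point X has camera coordinates R X + t. Camera axes: x right, y down, z forward; pixel columns grow to the right and rows downward; lengths in m; the calibration is good to about 2 mm. A picture is of the moment at which its call begins: read the wrist's pose just before it. calibration takes no time and is no camera call; for the wrist camera it gives the pose at the moment of the call.
- job_done(): hands the job in; it is judged then, once.
Trained networks look in the newest picture that a camera, given by its name, has taken for a name from the list of things; names that differ only in an ending like _2 or _b are one class to them, and where a whole thing is asked for, a point or a joint stands for the part that bears it (a point fixed in the world has none). Each returns a list of dicts, best first, with "score" (0 to 1); they miss things now and then, are a little off and sometimes report something else, mostly with a low value. They report only what shows in the picture. A call takes as long as a camera call. They do not tell look-alikes from the thing itself.
- recognise(name, camera): "xyz" ([x, y, z] in m, in the coordinates of the camera as it stood for that picture, good to about 4 mm: the middle of the surface that is visible of it).
- cut_out(name, camera): "mask" (400x640 bool, what is visible of it).
- mark_of(name, camera): "xyz" ([x, y, z] in m, in the coordinates of the camera as it stood for that picture, good to about 4 mm: a listed point, or the origin of a listed thing).
The state is a dict: "time": time; "q": joint angles; "qd": joint speeds; "joint_efforts": joint torques, N m; "ee_pos": TCP position; "tcp_rot": TCP orientation; "wrist_force": force on the tool from outside, world axes, zero at the start; "torque": the same for the moment, N m; "opening": finger opening in m; "grasp_force": force on a finger pad.
Only numpy, scipy, OpenCV 4.12 (cv2) and the standard library are available. Lean on these libraries where they do the work, as an engineer would, in place of code of your own. Each camera call takes 0.05 s, during which the arm holds its last target. There are 200 camera calls.

TASK

Mark the cheese that lies ready under the stamp of the lever press. With the lever still locked, turn the height knob on top of the ram clockwise until it clicks over into its second notch; then flip the safety catch all the way outward from under the lever, and pull the lever by its black handle all the way down to its stop, so that the stamp presses on the cheese. Finish while still holding the handle down with the gripper, with the cheese where it lay and the other things on the table left alone.

Things in the scene. Friction and masses are not known exactly. Their poses are not given: they have to be found in the camera images.
- press: bench-top lever marking press, fixed (bolted down), grey column and head on an aluminium base plate 290 x 160 x 18 mm. Origin: underside of the base, z up; the column is at +x, the lever points to -x (its front), the catch is on the +y side. The ram's axis is vertical at x = 20 mm, y = 0. The lever's horizontal hinge (along y) is at x = 130 mm, z = 215 mm.
- knob_grip (a point): point on the height knob's vertical axis, 7 mm below its top, where to grip it. The black knob sits on top of the ram, its top 294 mm over the table: a disc 44 mm across and 8 mm thick under an upright bar 42 mm long, 14 mm wide, 30 mm tall, on a round notch plate 68 mm across. In the first notch the bar lies along the press's x axis. The knob rides down with the ram.
- knob (a joint): turn of the height knob (rad), clockwise seen from above is positive: 0 = first notch, 1.05 (60 degrees) = second notch, which is also its end stop. A sprung detent with its crest half way (0.52) must be overcome (about 0.25 N m); past it the knob snaps on into the second notch. The second notch lowers the stamp by 8 mm; in the first the stamp cannot reach this cheese.
- catch_tab (a point): point in the middle of the catch's tab, 15 mm below its upper end. The safety catch is a steel plate beside the lever, standing upright from a hinge at its lower end; its tab is 8 mm thick (along the press's y), 18 mm wide (along x), and when upright it ends 287 mm over the table, about 38 mm above the lever's upper face beside it. Next to the tab its shorter half props up a pin on the lever's side, so that the lever cannot go down.
- catch_hinge (a point): point on the catch's hinge axis (along the press's x axis) straight below the tab when the catch is upright, 172 mm over the table; the tab point is 100 mm from it.
- catch (a joint): angle of the safety catch (rad): about 0 = upright, lever locked; it flips outward, away from the lever, to the press's +y side, up to its stop at 1.7. It is light (under 0.1 N m) and stays put near upright; beyond about 0.4 it falls fully open under its own weight. The lever is free beyond about 0.5.
- lever_angle (a joint): angle of the lever (rad): 0 = up (parked), tilted 0.14 rad upward to its front; grows as the handle is pulled down, to the stop at 0.28. A return spring lifts it; it takes about 5 N at the handle to start and about 15 N at the stop, where the sprung stamp bears on the cheese.
- handle (a point): centre of the black plastic handle at the lever's front end: 116 mm long (along the lever), 24 mm wide, 28 mm high with slightly wider ends (32 mm). It is 285 mm from the lever's hinge axis, 255 mm over the table when up and about 175 mm when fully down. Free space all round and below.
- lever: the lever with its handle: a steel fork of two flat bars 18 mm high round the ram, 52 mm over all, joined into one bar that carries the handle; origin on its hinge axis, axes as the press's when up.
- stamp: square steel stamp plate 80 x 80 x 12 mm under the ram, on a cushion spring; origin at the centre of its lower face, which moves straight up and down, 32 mm above the cheese at the start.
- cheese: the cheese to be marked; origin at the centre of its underside.
- cheese_center (a point): centre of the cheese to be marked, a plain firm square cheese 110 x 110 x 55 mm, about 0.7 kg, loose on the press's base under the stamp against two low fences. It stays where it lies.
- marked_cheese: bystander: an equal cheese already marked on top, loose on the table; origin at the centre of its underside.
- spare_stamp: bystander: round steel stamp 72 mm across with an upright stem, 50 mm high, loose on the table; origin at the centre of its underside.
- brush: bystander: hand brush with a wooden handle, lying on the table.
There are look-alikes about, which are no part of the job. Leave any blue or turquoise look-alike of the cheese alone.

How it is judged (in metres and radians):
On the way, in this order (a step that is already met when the one before it is completed fails the run):
1. the height knob is in its second notch while the catch still locks the lever (value of joint knob above 0.95 rad and value of joint catch below 0.3 rad and value of joint lever_angle below 0.04 rad), for 0.2 s.
2. the safety catch is flipped open (value of joint catch above 1.2 rad and value of joint knob above 0.95 rad), for 0.2 s.
3. the lever is down at its stop, held by the handle, and the stamp presses on the cheese (value of joint lever_angle above 0.25 rad and contact force between stamp and cheese above 12 N and contact force between the fingers and lever above 3 N and distance between the grasp point and handle below 0.075 m), for 0.5 s.
At the end, for the whole second after the job is handed in: Gripper still holding the handle (over 3 N): knob in second notch (over 0.95 rad), catch open (over 1.2 rad), lever at its stop (over 0.25 of 0.28 rad), stamp pressing on the cheese with over 12 N, cheese within 8 mm of where it lay (all of step 2 and all of step 3 and distance of cheese_center from where it was at the start of the episode below 0.008 m); the arm keeps its last pose, push and grip.
It fails at once if a bystander on the table is disturbed (moved more than 20 mm) (distance of any of marked_cheese, spare_stamp, brush from where it was at the start of the episode above 0.02 m).
It also fails if it takes over 61 s, if anything falls off the work surface, if the arm or the gripper's body presses on something with over 40 N, if the wrist force passes 120 N, or if a joint passes its speed limit or range.

## Working session

There is one attempt and no reset: what is moved stays moved. The work goes in short steps, Python scripts to look and compute and a tool call to move; the robot and the scene stay as the last step left them, time stands still between calls to the robot, and variables do not carry over. Pictures are saved under pics/ and viewed, at most 10 in all, crops included, and the job is handed in when it is done.

Besides the shell and the picture viewer there is one more tool, called after "Emit:" as name(argument=value, ...), one argument or row to a line, values as JSON. servo_tool: Moves the arm, as the interface text tells. Its arguments: {"type":"object","properties":{"moves":{"type":"array"},"force":{"type":"number"}},"required":["moves"]}

```bash
mkdir -p pics; cat > h.py <<'E'
import numpy as np, cv2
from workcell import *
def w(p,c):
    k=calibration(c); return np.array(k["R"]).T@(np.array(p)-np.array(k["t"]))
def pix(X,c):
    k=calibration(c); r,_=cv2.Rodrigues(np.array(k["R"])); return cv2.projectPoints(np.array([X],float),r,np.array(k["t"],float),np.array(k["camera_matrix"]),np.array(k["dist"]))[0].ravel()
def find(n,c,f=mark_of):
    for d in f(n,c)[:3]:
        X=w(d["xyz"],c); print(c,n,round(d["score"],2),X.round(4),pix(X,c).round())
E
python3 - <<'E'
from h import *
o=get_obs();print(o,grasp_offset)
ims=[]
for c in("scene","top"):
    im,d=camera(c);ims.append(im[:,:,::-1])
    cv2.imwrite(f"pics/{c}.png",im[:,:,::-1])
    for n in("press","knob_grip","catch_tab","catch_hinge","handle","lever","stamp","cheese_center","marked_cheese","spare_stamp","brush"):find(n,c)
cv2.imwrite("pics/a.png",np.vstack([cv2.resize(i,(480,300)) for i in ims]))
E
```

```text
{'time': 0.0, 'q': array([6.58306581e+01, 5.01222325e+00, 1.00335388e+01, 9.51020629e+01,
       7.70560629e-04, 8.99999074e+01]), 'qd': array([-0.02130816,  0.03821398,  0.04460717, -0.01133786,  0.01431255,
       -0.09773642]), 'joint_efforts': array([ 1.35663231e-03, -5.20398760e+01,  4.64792633e+01,  1.69150456e-02,
        1.37671914e-04, -1.41935061e-05]), 'ee_pos': array([0.22508238, 0.50155797, 0.23056412]), 'tcp_rot': array([-1.79919253e+02, -7.70690415e-04,  1.55830750e+02]), 'wrist_force': array([ 0.03876756, -0.43262656, -0.17701666]), 'torque': array([-0.00554058, -0.05831696, -0.03835697]), 'grasp_force': 0.0, 'opening': 0.08516288603898514} 0.0187
scene press 0.96 [0.5328 0.044  0.0025] [354. 246.]
scene knob_grip 0.53 [0.5374 0.0297 0.2859] [353. 166.]
scene catch_tab 0.97 [0.5485 0.0952 0.2721] [368. 185.]
scene handle 0.57 [0.4792 0.1875 0.2503] [415. 198.]
scene lever 0.76 [ 0.5784 -0.0752  0.2164] [313. 175.]
scene lever 0.41 [0.537  0.0253 0.0179] [349. 240.]
scene stamp 0.62 [0.5386 0.0263 0.1014] [349. 219.]
scene cheese_center 0.95 [0.8073 0.1005 0.0293] [291
[... 529 characters left out ...]
nob_grip 0.49 [0.5525 0.0999 0.2742] [279. 226.]
top catch_tab 0.49 [0.5522 0.0974 0.2735] [280. 226.]
top catch_hinge 0.63 [0.5466 0.0987 0.1713] [283. 230.]
top handle 0.61 [0.4754 0.1865 0.2534] [246. 255.]
top lever 0.78 [ 0.5797 -0.0732  0.2158] [344. 217.]
top stamp 0.63 [0.4809 0.1866 0.2562] [246. 253.]
top stamp 0.48 [0.5394 0.0256 0.1061] [309. 234.]
top stamp 0.19 [0.5378 0.028  0.2847] [306. 231.]
top cheese_center 0.91 [0.5421 0.0296 0.0427] [309. 234.]
top cheese_center 0.64 [ 0.8143 -0.1076  0.0259] [350. 153.]
top marked_cheese 0.73 [0.5496 0.4013 0.0041] [198. 232.]
top spare_stamp 0.6 [ 0.3911 -0.3257 -0.0031] [416. 281.]
top brush 0.84 [ 0.5821 -0.4518 -0.0041] [452. 223.]
```

View picture.

View pics/a.png

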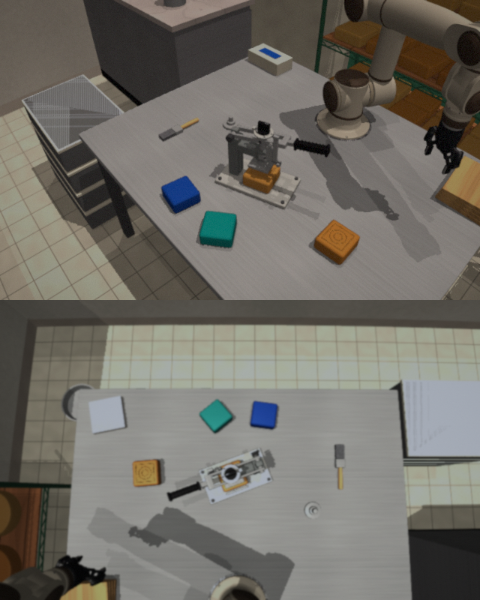

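```bash
python3 - <<'E'
from h import *
P=[(0,0,.5328,.044),(0,0,.5307,.0484),(20,0,.5374,.0297),(20,0,.5362,.0252),(-152,0,.4792,.1875),(-152,0,.4754,.1865),(130,0,.5784,-.0752),(130,0,.5797,-.0732),(20,0,.5386,.0263),(20,0,.5394,.0256)]
P=np.array(P);a=P[:,:2]/1000;b=P[:,2:]
za=a@[1,1j];zb=b@[1,1j];A=za-za.mean();B=zb-zb.mean()
th=np.angle((A.conj()*B).sum());o=zb.mean()-za.mean()*np.exp(1j*th)
print(np.degrees(th),o,abs(zb-o-za*np.exp(1j*th)).round(4))
for n,x,y in(("knob",.02,0),("handle",-.152,0)):print(n,o+(x+1j*y)*np.exp(1j*th))
for t in(.5485+.0952j,.5522+.0974j):print("tab",(t-o)*np.exp(-1j*th))
im=cv2.imread("pics/scene.png");t=cv2.imread("pics/top.png")
cv2.imwrite("pics/b.png",np.vstack([cv2.resize(im[150:270,280:450],None,fx=3,fy=3)[:,:480],cv2.resize(t[200:270,220:340],(480,280),interpolation=2)])[:600])
E
```

```text
-68.79453318026604 (0.5314778313093421+0.045836241454524744j) [0.0023 0.0027 0.0028 0.0032 0.0027 0.0015 0.0002 0.0025 0.0009 0.0017]
knob (0.538712101812997+0.02719045559605396j)
handle (0.47649737548156507+0.18754421397890272j)
tab (-0.03986415490705627+0.033725124732392274j)
tab (-0.04057685130831188+0.037970364871611435j)
```

View pics/b.png

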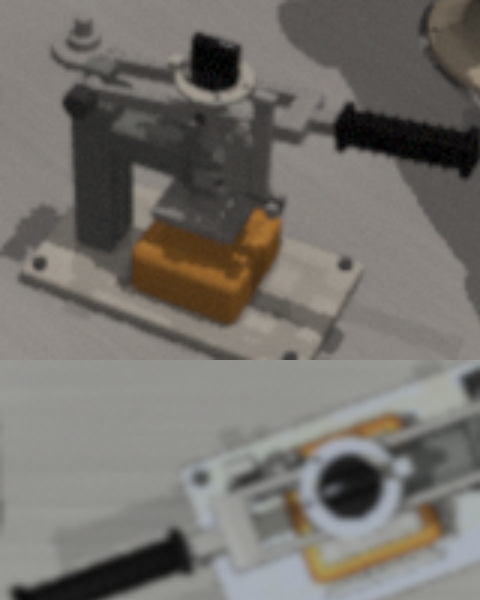

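The only cheese under the press is the orange one at scene (349,234). The blue (241,258) and turquoise (291,305) ones and the marked one (446,329) are left alone. There is one knob, at scene (353,166), one catch tab at (368,185) and one handle at (415,198), and the crop confirms all three.

Emit:
servo_tool(
  moves=[
    [[0,0,0],[0,0,-0.045],100],
    [[0,0,0],[0,0,-0.045],100],
    [[0,0,0],[0,0,-0.045],100],
    [[0,0,0],[-0.03,-0.019,-0.02],100],
    [[0,0,0],[-0.03,-0.019,0],100],
    [[0,0,0],[-0.03,-0.019,0],100],
    [[0,0,0],[-0.03,-0.019,0],100],
    [[0,0,0],[-0.03,-0.019,0],100],
    [[0,0,0],[-0.03,-0.019,0],100],
    [[0,0,0],[-0.03,-0.019,0],100],
    [[0,0,0],[-0.03,-0.019,0],100],
    [[0,0,0],[-0.03,-0.019,0],100],
  ],
)

```text
time: 2.4
ee_pos: [0.402, 0.2339, 0.3865]
tcp_rot: [180.0, 0.0, 155.8]
wrist_force: [0.1, 0.7, 0.5]
opening: 0.0855
grasp_force: 0.0
```

Emit:
servo_tool(
  moves=[
    [[0,0,0],[-0.03,-0.019,0],100],
    [[0,0,0],[-0.03,-0.019,0],100],
    [[0,0,0],[-0.03,-0.019,0],100],
    [[0,0,0],[-0.03,-0.019,0],100],
    [[0,0,0],[-0.03,-0.019,0],100],
    [[0,0,7.5],[0,0,0],70],
    [[0,0,7.5],[0,0,0],70],
    [[0,0,7.5],[0,0,0],70],
    [[0,0,7.5],[0,0,0],70],
    [[0,0,7.5],[0,0,0],70],
    [[0,0,7.1],[0,0,0],70],
    [[0,0,0],[0,0,0],70],
  ],
)

```text
time: 3.6
ee_pos: [0.4995, 0.0871, 0.3863]
tcp_rot: [180.0, 0.0, 111.1]
wrist_force: [-0.1, 0.9, -0.6]
opening: 0.0598
grasp_force: 0.0
```

Emit:
servo_tool(
  moves=[
    [[0,0,0],[-0.035,0.0075,0],60],
    [[0,0,0],[-0.035,0.0075,0],60],
    [[0,0,0],[0,0,0],60],
    [[0,0,0],[0,0,0],60],
  ],
)

```text
time: 4.0
ee_pos: [0.539, 0.0269, 0.3859]
tcp_rot: [-180.0, -0.0, 111.3]
wrist_force: [-0.8, 0.4, 0.7]
opening: 0.051
grasp_force: 0.0
```

```bash
python3 - <<'E'
from h import *
o=get_obs();print(o["ee_pos"],o["tcp_rot"])
im,d=camera("wrist");cv2.imwrite("pics/w1.png",im[:,:,::-1])
for n in("knob_grip","catch_tab","handle","lever"):find(n,"wrist")
print(pix([.5387,.0272,.287],"wrist"))
k=calibration("wrist");print(-np.array(k["R"]).T@k["t"])
E
```

```text
[0.53897834 0.02689279 0.3858764 ] [-1.79955417e+02 -2.42771723e-02  1.11310434e+02]
wrist knob_grip 0.9 [0.5407 0.0264 0.2906] [320. 204.]
wrist catch_tab 0.64 [0.5504 0.0943 0.2702] [368. 116.]
[317.96605472 200.53751763]
[0.51234044 0.09193912 0.52935052]
```

View pics/w1.png

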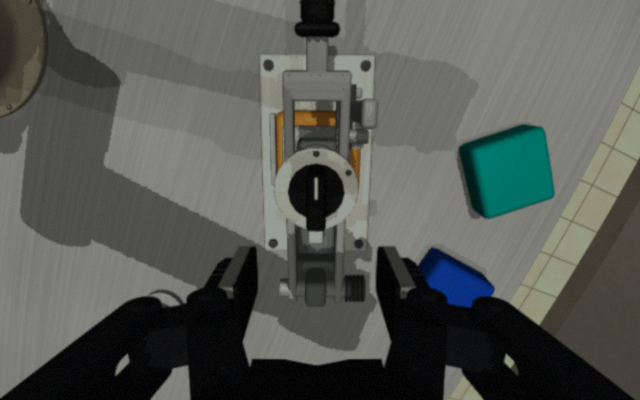

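The wrist view shows the knob bar at (316,198), upright in the picture and so in line with the fingers. The catch tab is at (370,113), clear of the descent.

Emit:
servo_tool(
  moves=[
    [[0,0,0],[0,0,0.03],60],
    [[0,0,0],[0,0,0.03],60],
    [[0,0,0],[0,0,0.03],60],
    [[0,0,0],[0,0,0.015],60],
    [[0,0,0],[0,0,0.01],60],
    [[0,0,0],[0,0,0],60],
    [[0,0,0],[0,0,0],0],
    [[0,0,0],[0,0,0],0],
    [[0,0,0],[0,0,0],0],
    [[0,0,0],[0,0,0],0],
    [[0,0,0],[0,0,0],0],
    [[0,0,0],[0,0,0],0],
  ],
  force=60,
)

```text
time: 5.45
ee_pos: [0.5385, 0.0271, 0.2725]
tcp_rot: [180.0, 0.0, 111.2]
wrist_force: [-5.1, -1.3, 5.2]
opening: 0.0128
grasp_force: 62.5
```

Emit:
servo_tool(
  moves=[
    [[0,0,6],[0,0,0],0],
    [[0,0,6],[0,0,0],0],
    [[0,0,6],[0,0,0],0],
    [[0,0,6],[0,0,0],0],
    [[0,0,6],[0,0,0],0],
    [[0,0,6],[0,0,0],0],
    [[0,0,6],[0,0,0],0],
    [[0,0,6],[0,0,0],0],
    [[0,0,6],[0,0,0],0],
    [[0,0,6],[0,0,0],0],
    [[0,0,2],[0,0,0],0],
    [[0,0,0],[0,0,0],0],
  ],
)

```text
time: 6.65
ee_pos: [0.5392, 0.0269, 0.2727]
tcp_rot: [179.9, -0.0, 49.2]
wrist_force: [-0.5, -2.9, 5.1]
opening: 0.0129
grasp_force: 62.8
```

```bash
python3 - <<'E'
from h import *
o=get_obs();print(o["ee_pos"],o["tcp_rot"],o["torque"],o["wrist_force"],o["opening"])
E
```

```text
[0.53920992 0.02686692 0.27267342] [ 1.79856743e+02 -4.34122077e-02  4.91949214e+01] [-0.70253098  0.17226617  0.69045062] [-0.52113096 -2.93034396  5.08607988] 0.01292028919663961
```

Emit:
servo_tool(
  moves=[
    [[0,0,-1.5],[0,0,0],0],
    [[0,0,0],[0,0,0],50],
    [[0,0,0],[0,0,0],50],
    [[0,0,0],[0,0,0],50],
    [[0,0,0],[0,0,0],50],
    [[0,0,0],[0,0,-0.02],50],
    [[0,0,0],[0,0,-0.03],50],
    [[0,0,0],[0,0,-0.03],50],
    [[0,0,0],[0,0,-0.03],0],
    [[0,0,0],[0,0,0],0],
    [[0,0,0],[0,0,0],0],
  ],
)

```text
time: 7.75
ee_pos: [0.5392, 0.0274, 0.3814]
tcp_rot: [180.0, -0.0, 50.7]
wrist_force: [0.1, 0.1, 0.0]
opening: 0.0004
grasp_force: 0.0
```

Emit:
servo_tool(
  moves=[
    [[0,0,-7.5],[0,0,0],0],
    [[0,0,-7.5],[0,0,0],0],
    [[0,0,-7.5],[0,0,0],0],
    [[0,0,-7.5],[0,0,0],0],
    [[0,0,-7.5],[0,0,0],0],
    [[0,0,-7.5],[0,0,0],0],
    [[0,0,-7.5],[0,0,0],0],
    [[0,0,-7.5],[0,0,0],0],
    [[0,0,0],[0,0,0],0],
    [[0,0,0],[0,0,0],0],
  ],
)

```text
time: 8.75
ee_pos: [0.5387, 0.0273, 0.3804]
tcp_rot: [-179.9, -0.0, 110.5]
wrist_force: [-0.3, -0.1, -0.1]
opening: -0.0
grasp_force: 0.0
```

```bash
python3 - <<'E'
from h import *
o=get_obs();print(o["ee_pos"],o["tcp_rot"],o["opening"])
im,d=camera("wrist");cv2.imwrite("pics/w2.png",im[:,:,::-1])
for n in("knob_grip","catch_tab","handle"):find(n,"wrist")
E
```

```text
[0.53866272 0.02734846 0.3803815 ] [-1.79921933e+02 -2.41376462e-02  1.10510785e+02] -2.725844538719975e-05
wrist knob_grip 0.75 [0.5469 0.0948 0.1778] [351. 108.]
wrist knob_grip 0.66 [0.5395 0.0267 0.2862] [319. 203.]
wrist catch_tab 0.76 [0.5529 0.097  0.2687] [372. 112.]
```

View pics/w2.png

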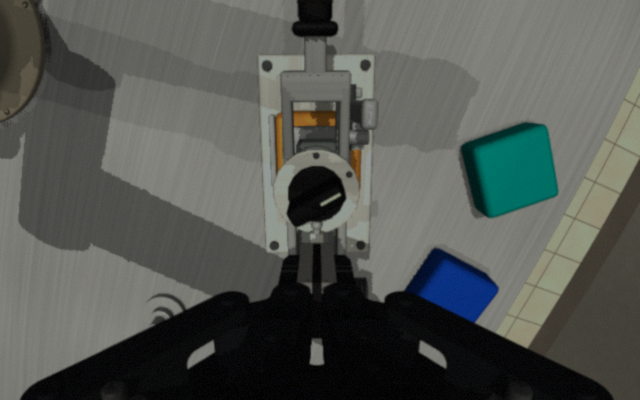

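The knob bar at (316,195) is now turned 60° clockwise. The tab at (370,112) still stands upright.

Emit:
servo_tool(
  moves=[
    [[0,0,-0.7],[0.03,0.0046,0],0],
    [[0,0,0],[0.03,0.0046,0],0],
    [[0,0,0],[0,0,0.03],0],
    [[0,0,0],[0,0,0.03],0],
    [[0,0,0],[0,0,0.03],0],
    [[0,0,0],[0,0,0.015],0],
    [[0,0,0],[0,0,0.01],0],
    [[0,0,0],[0,0,0],0],
    [[0,0,0],[0,0,0],0],
  ],
)

```text
time: 9.85
ee_pos: [0.526, 0.0866, 0.2671]
tcp_rot: [179.9, 0.0, 111.4]
wrist_force: [0.5, 0.5, -0.2]
opening: 0.0
grasp_force: 0.0
```

Emit:
servo_tool(
  moves=[
    [[0,0,0],[0,0.01,0],0],
    [[0,0,0],[0,0.01,0],0],
    [[0,0,0],[0,0.01,0],0],
    [[0,0,0],[0,0.01,0],0],
    [[0,0,0],[0,0.01,0],0],
    [[0,0,0],[0,0.01,0],0],
    [[0,0,0],[0,0.01,0],0],
    [[0,0,0],[0,0.01,0],0],
    [[0,0,0],[0,0,0],0],
    [[0,0,0],[0,0,0],0],
  ],
)

```text
time: 10.85
ee_pos: [0.6003, 0.1159, 0.266]
tcp_rot: [-180.0, -0.0, 111.4]
wrist_force: [0.3, 0.7, -0.2]
opening: 0.0
grasp_force: 0.0
```

Emit:
servo_tool(
  moves=[
    [[0,0,0],[0,0,-0.03],60],
    [[0,0,0],[0,0,-0.03],60],
    [[0,0,0],[0,0,-0.03],60],
    [[0,0,0],[0,-0.03,0],60],
    [[0,0,0],[0,-0.03,0],60],
    [[0,0,0],[0,-0.03,0],60],
    [[0,0,0],[0,0,0],60],
  ],
)

```text
time: 11.55
ee_pos: [0.5136, 0.0819, 0.3582]
tcp_rot: [179.9, 0.0, 111.4]
wrist_force: [-0.3, 0.4, 0.9]
opening: 0.0514
grasp_force: 0.0
```

```bash
python3 - <<'E'
from h import *
o=get_obs();print(o["ee_pos"],o["tcp_rot"],o["opening"])
im,d=camera("wrist");im2,_=camera("top")
for n in("knob_grip","catch_tab","handle"):find(n,"wrist");find(n,"top")
cv2.imwrite("pics/w3.png",im[:,:,::-1])
E
```

```text
[0.51355596 0.08190917 0.35817585] [1.79896813e+02 3.08712236e-02 1.11395706e+02] 0.05144451975086223
wrist knob_grip 0.69 [0.5386 0.0271 0.2904] [318. 299.]
top knob_grip 0.8 [0.5361 0.0238 0.2834] [308. 232.]
wrist catch_tab 0.89 [0.6468 0.1323 0.1571] [458. 174.]
wrist handle 0.81 [0.4778 0.1877 0.2549] [321.  30.]
```

View pics/w3.png

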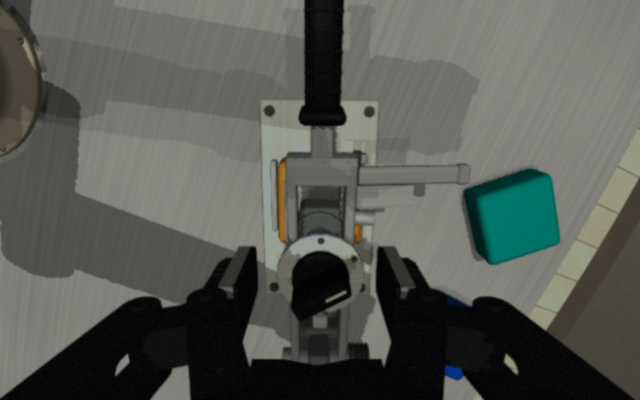

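The catch lies open at (415,174) and the knob is still turned. The handle is at (323,60), next in line.

Emit:
servo_tool(
  moves=[
    [[0,0,0],[0.0325,0.0013,0],60],
    [[0,0,0],[0.0325,0.0014,0],60],
    [[0,0,0],[0.0325,0.0014,0],60],
    [[0,8,0],[0,0,0],60],
    [[0,0,0],[0,0,0.03],60],
    [[0,0,0],[0,0,0.03],60],
    [[0,0,0],[0,0,0.03],60],
    [[0,0,0],[0,0,0.02],60],
    [[0,0,0],[0,0,0.011],60],
    [[0,0,0],[0,0,0],60],
    [[0,0,0],[0,0,0],60],
  ],
)

```text
time: 13.05
ee_pos: [0.4788, 0.191, 0.2373]
tcp_rot: [180.0, -8.0, 111.4]
wrist_force: [0.2, -0.5, 0.6]
opening: 0.0513
grasp_force: 0.0
```

Emit:
servo_tool(
  moves=[
    [[0,0,0],[0,0,0],0],
    [[0,0,0],[0,0,0],0],
    [[0,0,0],[0,0,0],0],
    [[0,0,0],[0,0,0],0],
    [[0,0,0],[0,0,0],0],
    [[0,0,0],[0,0,0],0],
  ],
  force=80,
)

```text
time: 13.65
ee_pos: [0.4761, 0.1899, 0.2369]
tcp_rot: [-179.7, -8.0, 111.4]
wrist_force: [-16.7, -6.3, 2.5]
opening: 0.0229
grasp_force: 79.9
```

Emit:
servo_tool(
  moves=[
    [[0,0,0],[0,-0.003,0],0],
    [[0,-2,0],[-0.0008,0,0.01],0],
    [[0,-2,0],[-0.0008,0,0.01],0],
    [[0,-2,0],[-0.0008,0,0.01],0],
    [[0,-2,0],[-0.0008,0,0.01],0],
    [[0,-2,0],[-0.0008,0,0.01],0],
    [[0,-2,0],[-0.0008,0,0.01],0],
    [[0,-2,0],[-0.0008,0,0.01],0],
    [[0,0,0],[0,0,0],0],
    [[0,0,0],[0,0,0],0],
  ],
)

```text
time: 14.65
ee_pos: [0.4772, 0.187, 0.1683]
tcp_rot: [179.9, 6.0, 111.4]
wrist_force: [-3.1, -0.1, 10.7]
opening: 0.0228
grasp_force: 81.2
```

Emit:
servo_tool(
  moves=[
    [[0,-1,0],[-0.0004,0,0.005],0],
    [[0,-1,0],[-0.0004,0,0.005],0],
    [[0,0,0],[0,0,0.002],0],
    [[0,0,0],[0,0,0],0],
    [[0,0,0],[0,0,0],0],
    [[0,0,0],[0,0,0],0],
  ],
)

```text
time: 15.25
ee_pos: [0.4779, 0.1854, 0.1582]
tcp_rot: [179.8, 7.9, 111.4]
wrist_force: [-8.4, 1.2, 20.8]
opening: 0.023
grasp_force: 82.8
```

```bash
python3 - <<'E'
from h import *
o=get_obs();print(o["ee_pos"],o["tcp_rot"],o["wrist_force"],o["torque"])
im,d=camera("scene");a=im;
for n in("handle","knob_grip","stamp","cheese_center","catch_tab"):find(n,"scene")
cv2.imwrite("pics/s4.png",cv2.resize(im[130:290,260:460,::-1],None,fx=3.5,fy=3.5))
E
```

```text
[0.47793623 0.18540127 0.15824852] [179.77446643   7.94122475 111.40245388] [-8.43551464  1.17099595 20.80112096] [-0.59871706  2.22686029 -0.67003623]
scene knob_grip 0.56 [0.5362 0.028  0.2536] [352. 176.]
scene stamp 0.81 [0.54   0.0231 0.0731] [348. 226.]
scene stamp 0.31 [0.6392 0.1289 0.158 ] [349. 243.]
scene cheese_center 0.92 [0.8067 0.0984 0.0258] [291. 305.]
scene cheese_center 0.87 [0.541  0.0245 0.0485] [348. 233.]
scene cheese_center 0.68 [ 0.3932 -0.328  -0.0028] [307. 167.]
scene catch_tab 0.82 [0.6412 0.127  0.1586] [348. 243.]
```

View pics/s4.png

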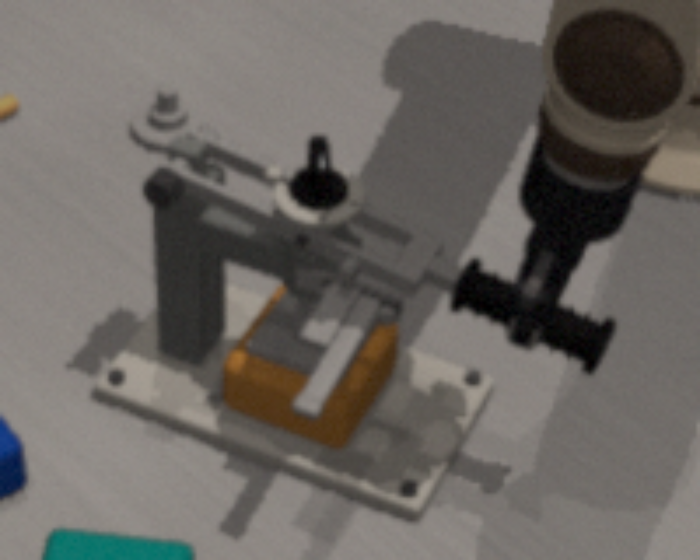

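The gripper holds the handle (at crop (530,310)) down. The stamp rests on the cheese and the catch hangs open at (340,355). I'll add a small push to confirm the stop.

Emit:
servo_tool(
  moves=[
    [[0,0,0],[0,0,0.0015],0],
    [[0,0,0],[0,0,0.0015],0],
    [[0,0,0],[0,0,0],0],
    [[0,0,0],[0,0,0],0],
    [[0,0,0],[0,0,0],0],
    [[0,0,0],[0,0,0],0],
    [[0,0,0],[0,0,0],0],
    [[0,0,0],[0,0,0],0],
  ],
  force=80,
)

```text
time: 16.35
ee_pos: [0.4781, 0.1853, 0.1576]
tcp_rot: [179.6, 7.9, 111.4]
wrist_force: [-16.4, 3.2, 38.8]
opening: 0.0229
grasp_force: 85.2
```

Emit:
servo_tool(
  moves=[
    [[0,0,0],[0,0,-0.0015],0],
    [[0,0,0],[0,0,0],0],
    [[0,0,0],[0,0,0],0],
    [[0,0,0],[0,0,0],0],
    [[0,0,0],[0,0,0],0],
    [[0,0,0],[0,0,0],0],
    [[0,0,0],[0,0,0],0],
  ],
)

```text
time: 17.05
ee_pos: [0.478, 0.1853, 0.1579]
tcp_rot: [179.7, 7.9, 111.4]
wrist_force: [-11.9, 2.0, 30.3]
opening: 0.0229
grasp_force: 84.2
```

```bash
python3 -c "
from workcell import *
o=get_obs();print(o['wrist_force'],o['ee_pos'],o['grasp_force']);print(job_done())"
```

```text
[-11.8801243    1.97949493  30.30409318] [0.47796627 0.18533024 0.15788859] 84.2440402507782
the job is handed in; nothing more can be done
None
```

I turned the knob to its second notch, flipped the catch fully open, and handed the job in at about 17 s with the gripper holding the handle down at the stop (about 30 N) and the stamp on the cheese; no verdict was returned.

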